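# Mount the holly king in the indexing stand and hold the index plunger back

## Robot

A 6-joint arm with a two-finger parallel gripper is mounted at the origin on the work surface. World frame = base frame: x ahead of the robot, y to its left, z up, the work surface at z = 0. Lengths are in m, angles in rad, forces in N, time in s.
With the tool pointing down it reaches from about 0.4 to 0.825 m from the base axis. Payload 7 kg.
Tool frame: the origin (TCP) lies on the centre line of the jaws, within the pads' length; the fingertips stand 14 mm ahead of it and the grasp point (between the pads) lies 5 mm behind it; z points along the fingers, y is the line along which they close (so a half turn about z gives the same grasp; the last joint's range is limited). The gripper opens to 88 mm and grips with 3 to 60 N. Pads are 19 mm wide; open, the fingers measure 130 mm over their backs; the gripper's body (78 mm by 193 mm) begins 47 mm behind the grasp point.
Start: joints at [-1.052, 0.359, 0.012, 0, -1.224, -0.288], TCP at [0.154, -0.657, 0.241] pointing down, gripper open.
Joint ranges: [-3.07, 3.07], [-1.43, 2.12], [-1.02, 1.25], [-3.03, 1.67], [-3.05, -0], [-3.03, 3.03]. Speed limits (rad/s): [2.39, 2.39, 3.01, 3.14, 3.14, 3.14].

## Interface

Orientations are given as [roll, pitch, yaw] about the fixed x, y, z axes, in that order (R = Rz(yaw) Ry(pitch) Rx(roll)).
In Python, from station import arm gives the robot as it stands.
- The arm moves only by the tool move_arm, never from a script. Its argument "rows" is a list of rows, each an object with "translation": the shift along the tool's x, y, z in cm, a list of three; "rot": the turn, a rotation vector about the tool's x, y, z in degrees, a list of three; "hand": the closure, from 0 (fully open) to 1 (shut). A call has 1 to 8 rows; each row is the pose to reach, as a shift and turn from the pose commanded when the call began, along the tool's axes at that moment; what a row does not reach only later rows make up. A row lasts 1/12 s, in which the tool goes at most 41.7 mm and 7.16 degrees, less where a joint would pass 70% of its speed; a pose out of reach is approached as far as the arm can. A call with a gripper value outside its range is refused whole. The fingers move at their own pace and stop on an object; "squeeze" is the grip in N (left out, the last holds). Time passes only in rows, so rows that repeat a pose let the fingers close. It gives the time, the measured TCP pose, the force, the opening and the grip force at its end, in the units of the state.
- arm.get_state(): the state, without advancing time (a new reading comes with each control period).
- arm.grab_frame(name): name is "side" or "top"; returns (picture, depth): 400x640x3 uint8, red, green, blue; 400x640 float32, m along the optical axis (not along the pixel's ray), 0 where there is no reading.
- arm.camera_params(name): a dict with "vfov" (degrees; the focal length in pixels is half the picture's height over the tangent of half this angle, whatever the lens; pixels are square), "cx", "cy" (the principal point, pixels), "position" and "orientation" of the camera in the world. Camera axes: x right, y down, z forward; pixel columns grow to the right and rows downward; lengths in m; the calibration is good to about 2 mm. A picture is of the moment at which its call begins. camera_params takes no time and is no camera call.
- arm.job_done(): hands the job in; it is judged then, once.
Trained networks look in the newest picture that a camera, given by its name, has taken for a name from the list of things; names that differ only in an ending like _2 or _b are one class to them, and where a whole thing is asked for, a point or a joint stands for the part that bears it (a point fixed in the world has none). Each returns a list of dicts, best first, with "p" (0 to 1); they miss things now and then, are a little off and sometimes report something else, mostly with a low value. They report only what shows in the picture. A call takes as long as a camera call. They do not tell look-alikes from the thing itself.
- arm.search_frame(label, camera): "point" ([x, y, z] in m, in the coordinates of the camera as it stood for that picture, good to about 4 mm: the middle of the surface that is visible of it).
- arm.pinpoint(label, camera): "point" ([x, y, z] in m, in the coordinates of the camera as it stood for that picture, good to about 4 mm: a listed point, or the origin of a listed thing).
The state is a dict: "t": time; "q": joint angles; "qd": joint speeds; "joint_efforts": joint torques, N m; "eef_pos": TCP position; "ee_rot": TCP orientation; "force": force on the tool from outside, world axes, zero at the start; "moment": the same for the moment, N m; "width": finger opening in m; "gripper_force": force on a finger pad.
Only numpy, scipy, OpenCV 4.12 (cv2) and the standard library are available. Lean on these libraries where they do the work, as an engineer would, in place of code of your own. Each camera call takes 0.05 s, during which the arm holds its last target. There are 200 camera calls.

## Task

Take the white holly king out of the pine drying rack and slide its spigot fully home, upright, into the steel collet of the indexing stand, and let go of it. Then pull the red knob of the stand's sprung index plunger straight back as far as it goes and keep it there, so that I can turn the king round to the next face of its cross: finish still gripping the knob with the plunger held fully back. Leave the two lacquered black queens and everything else on the bench as they are.

Things in the scene. Friction and masses are not known exactly. Their poses are not given: they have to be found in the camera images.
- king: White holly king, 60 g, upright in a rack hole. Origin: centre of its foot's underside, z up. Below: round spigot 16 mm wide, 25 mm long, tip tapered to 10 mm over 5 mm. Above: foot 40 mm wide, 6 mm high; stem about 18 mm thick at z 30 to 49; collar 28 mm wide at z 53 to 57; head 28 mm wide at z 74 to 79; cross up to z 96. Pads across collar and head together (centre z 67) grip it steadily.
- rack: Fixed pine drying rack, a block 70 (x) x 260 (y) x 40 mm high. Origin: centre of its underside. Three round holes 19 mm wide and 30 mm deep in its top at y = -85, 0 and +85 mm; king and queens stand in them on their spigots, feet on the rack's top, in any order.
- collet_mouth (a point): Centre of the collet's top face, 92 mm above the bench on the stand's axis. Steel sleeve 34 mm wide; vertical round bore 17.5 mm wide, 28 mm deep, mouth bevelled to about 24 mm. With the king home its foot rests on this face, its origin at this point. Below: knurled nut 48 mm wide (top 82 mm above the bench), index plate 120 mm wide (top 64 mm above the bench), locked while the pin is in.
- index_stand: Fixed cast-iron indexing stand. Origin: on the bench under the spindle (collet) axis. Its -x axis points from the spindle out through the plunger to the red knob: the knob is pulled level along -x. Base 12 mm thick, x -118 to +82 mm, y +-55 mm, two ears to y +-85 mm at x = 0. Plunger bracket 34 mm wide at x -84 to -68 mm, 74 mm high.
- index_knob: Red ribbed pull knob of the index plunger, a level round knob 26 mm in diameter, 22 mm long along the stand's x. Origin: its centre, 58 mm above the bench, 106 mm from the spindle axis with the pin in. Free on both sides and above; a brass bush ends 1 mm behind its inner face. Under it only the 12 mm base and a 10 mm wide rib, 38 mm high.
- index_plunger (a joint): Travel of the sprung plunger in m: 0 = pin seated 8 mm deep in a hole in the rim of the index plate, 0.014 = fully back against its stop (pin clear of the plate by 6 mm). The spring pulls it in with about 5.5 N at 0 and 10.5 N at 0.014, and it snaps back if let go.
- queen_a: Lacquered black queen, 87 mm tall, foot 40 mm in diameter, on the same kind of spigot in a rack hole. Origin: centre of the underside of its foot. Leave alone.
- queen_b: The second lacquered black queen, like the first. Leave alone.
- cork_block: Round cork sanding block, 64 mm in diameter, 34 mm high. Origin: centre of its underside. Leave alone.
- oil_can: Green enamel oil can, 74 mm in diameter, with a thin brass spout up to 143 mm. Origin: centre of its underside. Leave alone.
- wax_tin: Round flat tin, 78 mm in diameter, 32 mm high. Origin: centre of its underside. Leave alone.
- file: Flat file with a wooden handle, 200 mm long along its x axis (handle 85 mm to -x), 22 mm high, lying on the bench. Origin: on the bench under the joint of handle and blade. Leave alone.
- brush: Wooden bench brush, 145 mm long along its x axis (handle to -x), 24 mm high, lying bristles up. Origin: on the bench, 5 mm from where the handle widens into the head. Leave alone.
Not all that is in view belongs to the job. Of the things like the king, leave any that is green or pink; of the rest the larger one is meant.

How it is judged:
On the way, in this order (a step that is already met when the one before it is completed fails the run):
1. the king stands fully home in the collet and has been let go, the plunger still in (horizontal distance between king and collet_mouth below 0.003 m and z of king in the frame of collet_mouth below 0.002 m and angle between king's own z axis and vertical below 0.06 rad and contact force between the fingers and king below 0.05 N and value of joint index_plunger below 0.002 m), for 0.2 s.
2. the plunger is pulled fully back by its knob (value of joint index_plunger above 0.0115 m and contact force between the fingers and index_knob above 2 N), for 0.2 s.
At the end, for the whole second after the job is handed in: King upright in the collet, foot within 2 mm of its face and 3 mm of its axis, untouched; fingers grip the red knob, plunger held fully back (11.5 of 14 mm or more); queens upright within 20 mm, other things within 30 mm of where they were (all of step 2 and horizontal distance between king and collet_mouth below 0.003 m and z of king in the frame of collet_mouth below 0.002 m and angle between king's own z axis and vertical below 0.06 rad and linear speed of king below 0.02 m/s and contact force between each of the arm, the fingers and king below 0.05 N and distance of each of queen_a, queen_b from where it was at the start of the episode below 0.02 m and angle between each of queen_a, queen_b's own z axis and vertical below 0.15 rad and distance of each of cork_block, oil_can, wax_tin, file, brush from where it was at the start of the episode below 0.03 m); the arm keeps its last pose, push and grip.
It fails at once if a black queen is moved by more than 20 mm (distance of any of queen_a, queen_b from where it was at the start of the episode above 0.02 m).
It fails at once if another thing on the bench is moved by more than 30 mm (distance of any of cork_block, oil_can, wax_tin, file, brush from where it was at the start of the episode above 0.03 m).
It also fails if it takes over 48 s, if anything falls off the work surface, if the arm or the gripper's body presses on something with over 40 N, if the wrist force passes 120 N, or if a joint passes its speed limit or range.

## Working session

There is one attempt and no reset: what is moved stays moved. The work goes in short steps, Python scripts to look and compute and a tool call to move; the robot and the scene stay as the last step left them, time stands still between calls to the robot, and variables do not carry over. Pictures are saved under pics/ and viewed, at most 10 in all, crops included, and the job is handed in when it is done.

Besides the shell and the picture viewer there is one more tool, called after "Request:" by a JSON object that holds its "op" and its "data", one argument or row to a line. move_arm: Moves the arm, as the interface text tells. Its arguments: {"type":"object","properties":{"rows":{"type":"array","items":{"type":"object","properties":{"translation":{"type":"array","items":{"type":"number"}},"rot":{"type":"array","items":{"type":"number"}},"hand":{"type":"number"}}}},"squeeze":{"type":"number"}},"required":["rows"]}

```bash
ls; mkdir -p pics; cat > h.py <<'E'
import numpy as np, cv2
from scipy.spatial.transform import Rotation as R
from station import arm
def cam(n):
    p=arm.camera_params(n); o=np.array(p["orientation"],float)
    M=o if o.shape==(3,3) else R.from_euler('xyz',o).as_matrix()
    return p,M,np.array(p["position"]),200/np.tan(np.radians(p["vfov"])/2)
def w(n,pt):
    p,M,t,f=cam(n); return M@np.array(pt)+t
def cloud(n,d):
    p,M,t,f=cam(n); v,u=np.mgrid[:400,:640]
    P=np.stack([(u-p["cx"])/f*d,(v-p["cy"])/f*d,d],-1)@M.T+t
    P[d==0]=np.nan; return P
E
python3 - <<'E'
from h import *
for n in("top","side"):
    print(arm.camera_params(n))
    im,d=arm.grab_frame(n); np.savez(f"{n}0.npz",im=im,d=d); cv2.imwrite(f"pics/{n}0.png",im[:,:,::-1])
    for l in("king","collet_mouth","index_knob","index_stand","queen_a","rack","cork_block","oil_can"):
        print(n,l,[(round(r["p"],2),w(n,r["point"]).round(4).tolist()) for r in arm.pinpoint(l,n)[:4]])
print(arm.get_state())
E
```

```text
pics
{'vfov': 49.83977576987705, 'cx': 326.0618852755689, 'cy': 189.37274001002814, 'position': array([0.4973244 , 0.02288054, 1.31346985]), 'orientation': array([-3.082538  ,  0.01531437, -1.55340395])}
top king [(0.66, [0.4918, -0.2366, 0.0378]), (0.52, [0.3783, -0.2293, 0.0144]), (0.51, [0.6149, -0.1872, 0.025]), (0.47, [0.3846, -0.2963, 0.0178])]
top collet_mouth [(0.91, [0.641, 0.1663, 0.0932])]
top index_knob [(0.47, [0.5451, 0.1333, 0.0588])]
top index_stand [(0.95, [0.6451, 0.1673, 0.002])]
top queen_a [(0.67, [0.5086, -0.3192, 0.0364]), (0.53, [0.4724, -0.1518, 0.0415])]
top rack [(0.97, [0.4937, -0.2393, 0.0])]
top cork_block [(0.67, [0.3844, 0.4265, -0.0006]), (0.24, [0.7811, -0.0641, -0.0036])]
top oil_can [(0.72, [0.7806, -0.0621, -0.0031])]
{'vfov': 51.692154354977845, 'cx': 320.6973571670617, 'cy': 202.99315132113617, 'position': array([ 0.49015089, -1.01686088,  0.84449449]), 'orientation': array([-2.19957434,  0.0151922 , -0.08561663])}
side king [(0.62, [0.6167, -0.1887, 0.0236]), (0.61, [0.3887, -0.288, 0.0206]), (0.57, [0.3747, -0.2305, 0.0223]), (0.52, [0.4935, -
[... 464 characters left out ...]
l_can [(0.95, [0.7813, -0.0599, 0.0])]
{'t': 0.9, 'q': array([-1.05192630e+00,  3.58573978e-01,  1.19086436e-02,  1.06268309e-05,
       -1.22409516e+00, -2.88099422e-01]), 'qd': array([-0.00012359,  0.00017773,  0.00019942, -0.0001451 , -0.00228205,
        0.00086295]), 'joint_efforts': array([ 1.55209294e-03, -5.82356358e+01,  2.93304294e+01,  7.00227991e+00,
        1.25183200e-02, -2.54396610e-05]), 'eef_pos': array([ 0.15436751, -0.65709584,  0.24058377]), 'ee_rot': array([-3.14155546e+00,  5.99076060e-07, -2.91081844e+00]), 'force': array([-0.03681167, -0.40568065,  0.27912851]), 'moment': array([0.05020413, 0.0228846 , 0.01932475]), 'gripper_force': 0.0, 'width': 0.08763208605532259}
```

View pics/top0.png

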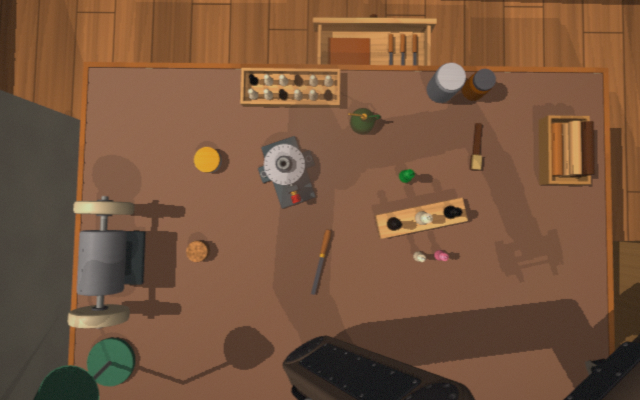

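View pics/side0.png

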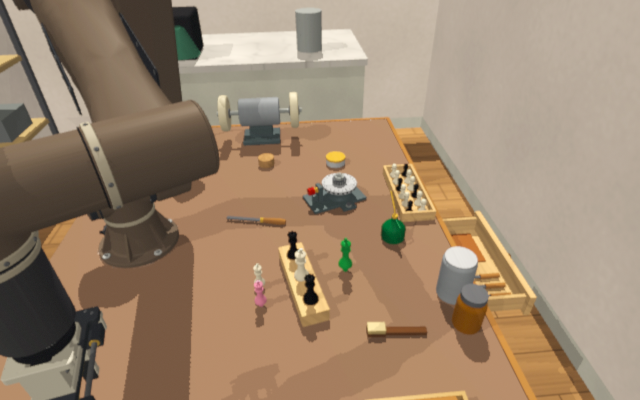

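```bash
python3 - <<'E'
from h import *
for n in("top","side"):
    z=np.load(f"{n}0.npz"); P=cloud(n,z["d"]); hsv=cv2.cvtColor(z["im"],cv2.COLOR_RGB2HSV)
    print(n,"bench z",np.nanmedian(P[...,2]))
    def near(c,r): return np.hypot(P[...,0]-c[0],P[...,1]-c[1])<r
    m=near((.493,-.235),.03)
    for lo,hi in((.09,.125),(.11,.122),(.125,.14),(.042,.048)):
        k=m&(P[...,2]>lo)&(P[...,2]<hi); q=P[k]; 
        if len(q): print("king",lo,hi,len(q),q.min(0).round(4),q.max(0).round(4),q.mean(0).round(4))
    # rack top
    k=(abs(P[...,2]-.04)<.004)&(abs(P[...,0]-.493)<.08)&(abs(P[...,1]+.237)<.16); q=P[k]
    print("rack",len(q),q[:,2].mean(),cv2.minAreaRect(q[:,:2].astype(np.float32)*1000))
    k=near((.642,.167),.024)&(P[...,2]>.086)&(P[...,2]<.1); q=P[k]; print("collet",len(q),q.min(0).round(4),q.max(0).round(4),q.mean(0).round(4))
    k=near((.642,.167),.07)&(abs(P[...,2]-.064)<.004); q=P[k]; print("plate",len(q),cv2.minAreaRect(q[:,:2].astype(np.float32)*1000),cv2.minEnclosingCircle(q[:,:2].astype(np.float32)*1000),np.median(q[:,2]))
    H,S,V=[hsv[...,i].astype(int) for i in range(3)]
    k=near((.545,.134),.04)&((H<6)|(H>172))&(S>130)&(P[...,2]>.03); q=P[k]; print("knob",len(q),cv2.minAreaRect(q[:,:2].astype(np.float32)*1000),q.min(0).round(4),q.max(0).round(4),q.mean(0).round(4))
E
```

```text
top bench z -0.001596894267410054
king 0.09 0.125 82 [ 0.4816 -0.2519  0.0942] [ 0.507  -0.2252  0.1248] [ 0.4937 -0.2361  0.1157]
king 0.11 0.122 46 [ 0.482  -0.2519  0.1147] [ 0.5069 -0.2262  0.1219] [ 0.4932 -0.2372  0.1193]
king 0.125 0.14 16 [ 0.4877 -0.2434  0.1252] [ 0.5014 -0.2333  0.1383] [ 0.4937 -0.2387  0.1311]
king 0.042 0.048 45 [ 0.4633 -0.26    0.042 ] [ 0.5187 -0.2071  0.048 ] [ 0.4946 -0.2284  0.0442]
rack 1408 0.039710231782587924 ((493.4442443847656, -239.59805297851562), (69.96016693115234, 260.4656982421875), 12.629672050476074)
collet 84 [0.6258 0.1498 0.0866] [0.6598 0.1821 0.0977] [0.6431 0.1665 0.0908]
plate 969 ((642.1517944335938, 166.39492797851562), (119.19320678710938, 117.50419616699219), 61.019771575927734) ((640.6493530273438, 165.17962646484375), 62.47871780395508) 0.06335272291754435
knob 61 ((543.0074462890625, 130.57135009765625), (21.279096603393555, 24.37555694580078), 23.690479278564453) [0.5298 0.1184 0.0555] [0.5561 0.1422 0.0763] [0.543  0.1305 0.0674]
side bench z 0.0029362718214837047
king 0.09 0.125 129 [ 0.4789 -0.2514  0.0935] [ 0.506 
[... 214 characters left out ...]
0.4924 -0.2375  0.132 ]
king 0.042 0.048 44 [ 0.4653 -0.262   0.042 ] [ 0.522  -0.212   0.0479] [ 0.485  -0.2444  0.0442]
rack 1144 0.04107393979216571 ((492.6554260253906, -236.48153686523438), (70.53382110595703, 262.8892822265625), 12.58261775970459)
collet 59 [0.6254 0.1521 0.0861] [0.6628 0.1888 0.097 ] [0.6419 0.168  0.0916]
plate 396 ((643.2741088867188, 166.19541931152344), (118.33846282958984, 117.62782287597656), 85.09578704833984) ((637.9595336914062, 166.36302185058594), 65.27875518798828) 0.06555425582078434
knob 45 ((543.9146728515625, 126.736572265625), (21.259483337402344, 17.06871795654297), 33.02880859375) [0.5335 0.1177 0.0501] [0.5537 0.1397 0.0743] [0.543  0.1256 0.0647]
```

The top view shows the large white king in the rack's middle hole at about (426,217), between the black queens at (394,224) and (452,211). The small white one at (419,257), the pink one at (442,257) and the green one at (407,176) are decoys. The stand's collet is at (284,163) and the red knob at (295,197). In the side view the same king is at (300,265).

```bash
cat >> h.py <<'E'
def go(pos,yaw,base=None):
    s=arm.get_state(); A=R.from_euler('xyz',s["ee_rot"]); B=R.from_euler('xyz',[np.pi,0,np.radians(yaw)])
    print("t",round(s["t"],2),"pos",s["eef_pos"].round(4),"rpy",np.degrees(s["ee_rot"]).round(2))
    print("translation cm",(A.inv().apply(np.array(pos)-s["eef_pos"])*100).round(2),"rot deg",np.degrees((A.inv()*B).as_rotvec()).round(1))
E
python3 - <<'E'
from h import *
go((.4935,-.238,.2),-77.4)
# stand yaw from the base outline / plunger in top view
z=np.load("top0.npz"); P=cloud("top",z["d"]); c=np.array([.6428,.1665])
k=(np.hypot(P[...,0]-c[0],P[...,1]-c[1])<.16)&(P[...,2]>.006)&(P[...,2]<.016)
lab=cv2.connectedComponents(k.astype(np.uint8))[1]
for i in range(1,lab.max()+1):
    if (lab==i).sum()>60: q=P[lab==i][:,:2]; print((lab==i).sum(),cv2.minAreaRect(q.astype(np.float32)*1000))
# best-fit template: points beyond plate
q=P[k][:,:2]-c
for a in range(12,30,2):
    r=np.radians(a); X=q@[np.cos(r),np.sin(r)]; Y=q@[-np.sin(r),np.cos(r)]
    s=X<-.06; e=X>.05; print(a,len(X[s]),np.percentile(Y[s],[2,98]).round(4),np.percentile(X,[1,99]).round(3))
E
```

```text
t 0.9 pos [ 0.1544 -0.6571  0.2406] rpy [-180.      0.   -166.78]
translation cm [-42.6   33.04   4.06] rot deg [ -0.   -0.  -89.4]
221 ((704.8692016601562, 188.24072265625), (45.48356628417969, 111.83419799804688), 14.49079418182373)
472 ((613.6704711914062, 111.91554260253906), (158.24815368652344, 66.97955322265625), 1.064652681350708)
94 ((618.6564331054688, 234.0885772705078), (50.20008850097656, 26.864276885986328), 20.94839096069336)
302 ((562.7481079101562, 167.01205444335938), (85.2935791015625, 52.6014404296875), 20.10135269165039)
12 502 [-0.0661  0.0431] [-0.12   0.086]
14 506 [-0.063   0.0455] [-0.119  0.085]
16 507 [-0.0598  0.0476] [-0.118  0.083]
18 508 [-0.0566  0.0507] [-0.118  0.082]
20 511 [-0.0534  0.0536] [-0.117  0.082]
22 509 [-0.0504  0.0565] [-0.118  0.082]
24 508 [-0.0472  0.0592] [-0.118  0.083]
26 505 [-0.0443  0.0625] [-0.119  0.084]
28 502 [-0.0412  0.0661] [-0.12   0.085]
```

Request:
{"op": "move_arm", "data": {
  "rows": [
    {"translation":[-42.6,33.0,4.1],"rot":[0,0,-89.4],"hand":0},
    {"translation":[-42.6,33.0,4.1],"rot":[0,0,-89.4],"hand":0},
    {"translation":[-42.6,33.0,4.1],"rot":[0,0,-89.4],"hand":0},
    {"translation":[-42.6,33.0,4.1],"rot":[0,0,-89.4],"hand":0},
    {"translation":[-42.6,33.0,4.1],"rot":[0,0,-89.4],"hand":0},
    {"translation":[-42.6,33.0,4.1],"rot":[0,0,-89.4],"hand":0},
    {"translation":[-42.6,33.0,4.1],"rot":[0,0,-89.4],"hand":0},
    {"translation":[-42.6,33.0,4.1],"rot":[0,0,-89.4],"hand":0}
  ]
}}

```text
t: 1.57
eef_pos: [0.3645, -0.3972, 0.2155]
ee_rot: [-3.141, -0.0, -1.905]
force: [1.0, -0.7, 0.6]
width: 0.0876
gripper_force: 0.0
```

```bash
python3 -c "
from h import *
go((.4935,-.238,.2),-77.4)"
```

```text
t 1.57 pos [ 0.3645 -0.3972  0.2155] rpy [-1.7995e+02 -1.0000e-02 -1.0913e+02]
translation cm [-19.26  -6.97   1.55] rot deg [ -0.   -0.  -31.7]
```

Request:
{"op": "move_arm", "data": {
  "rows": [
    {"translation":[-19.2,-7.0,1.5],"rot":[0,0,-31.7],"hand":0},
    {"translation":[-19.2,-7.0,1.5],"rot":[0,0,-31.7],"hand":0},
    {"translation":[-19.2,-7.0,1.5],"rot":[0,0,-31.7],"hand":0},
    {"translation":[-19.2,-7.0,1.5],"rot":[0,0,-31.7],"hand":0},
    {"translation":[-19.2,-7.0,1.5],"rot":[0,0,-31.7],"hand":0},
    {"translation":[-19.2,-7.0,1.5],"rot":[0,0,-31.7],"hand":0},
    {"translation":[-19.2,-7.0,1.5],"rot":[0,0,-31.7],"hand":0},
    {"translation":[-19.2,-7.0,1.5],"rot":[0,0,-31.7],"hand":0}
  ]
}}

```text
t: 2.23
eef_pos: [0.4936, -0.241, 0.2002]
ee_rot: [3.141, 0.0, -1.357]
force: [-0.0, 0.5, 0.9]
width: 0.0875
gripper_force: 0.0
```

```bash
python3 -c "
from h import *
go((.4935,-.238,.102),-77.4)"
```

```text
t 2.23 pos [ 0.4936 -0.241   0.2002] rpy [179.98   0.   -77.76]
translation cm [-0.29 -0.06  9.82] rot deg [ 0.   0.  -0.4]
```

Request:
{"op": "move_arm", "data": {
  "rows": [
    {"translation":[-0.3,-0.1,2],"rot":[0,0,-0.4],"hand":0},
    {"translation":[-0.3,-0.1,4],"rot":[0,0,-0.4],"hand":0},
    {"translation":[-0.3,-0.1,6],"rot":[0,0,-0.4],"hand":0},
    {"translation":[-0.3,-0.1,8],"rot":[0,0,-0.4],"hand":0},
    {"translation":[-0.3,-0.1,9.8],"rot":[0,0,-0.4],"hand":0},
    {"translation":[-0.3,-0.1,9.8],"rot":[0,0,-0.4],"hand":0},
    {"translation":[-0.3,-0.1,9.8],"rot":[0,0,-0.4],"hand":0},
    {"translation":[-0.3,-0.1,9.8],"rot":[0,0,-0.4],"hand":0}
  ]
}}

```text
t: 2.9
eef_pos: [0.4942, -0.2389, 0.1034]
ee_rot: [-3.141, -0.001, -1.352]
force: [0.6, 0.3, 0.4]
width: 0.0878
gripper_force: 0.0
```

```bash
python3 -c "
from h import *
go((.4935,-.238,.102),-77.4)
im,d=arm.grab_frame('side');cv2.imwrite('pics/s1.png',cv2.resize(im[200:340,220:400],None,fx=4,fy=4)[:,:,::-1])"
```

```text
t 2.9 pos [ 0.4942 -0.2389  0.1034] rpy [-1.7994e+02 -4.0000e-02 -7.7440e+01]
translation cm [-0.11  0.05  0.14] rot deg [-0.1 -0.  -0. ]
```

View pics/s1.png

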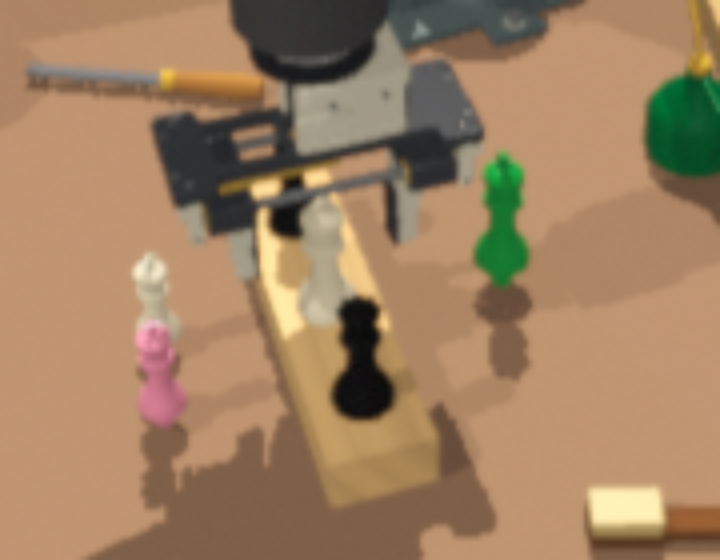

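The fingers straddle the king: left finger at crop (240,250), right finger at (400,215), king at (322,230). They are clear of both queens, so I'm closing.

Request:
{"op": "move_arm", "data": {
  "rows": [
    {"translation":[-0.1,0,0.1],"rot":[0,0,0],"hand":0.3},
    {"translation":[-0.1,0,0.1],"rot":[0,0,0],"hand":0.6},
    {"translation":[-0.1,0,0.1],"rot":[0,0,0],"hand":1},
    {"translation":[-0.1,0,0.1],"rot":[0,0,0],"hand":1},
    {"translation":[-0.1,0,0.1],"rot":[0,0,0],"hand":1},
    {"translation":[-0.1,0,0.1],"rot":[0,0,0],"hand":1},
    {"translation":[-0.1,0,0.1],"rot":[0,0,0],"hand":1},
    {"translation":[-0.1,0,0.1],"rot":[0,0,0],"hand":1}
  ],
  "squeeze": 25
}}

```text
t: 3.62
eef_pos: [0.4938, -0.237, 0.1013]
ee_rot: [3.142, 0.0, -1.35]
force: [-0.7, 0.4, 0.2]
width: 0.0398
gripper_force: 0.0
```

```bash
python3 -c "
from h import *
go((.4935,-.238,.102),-77.4)"
```

```text
t 3.62 pos [ 0.4938 -0.237   0.1013] rpy [180.     0.   -77.38]
translation cm [ 0.09  0.05 -0.07] rot deg [0. 0. 0.]
```

Still closing.

Request:
{"op": "move_arm", "data": {
  "rows": [
    {"translation":[0.1,0,0],"rot":[0,0,0],"hand":1},
    {"translation":[0.1,0,0],"rot":[0,0,0],"hand":1},
    {"translation":[0.1,0,0],"rot":[0,0,0],"hand":1},
    {"translation":[0.1,0,0],"rot":[0,0,0],"hand":1},
    {"translation":[0.1,0,0],"rot":[0,0,0],"hand":1}
  ]
}}

```text
t: 4.03
eef_pos: [0.494, -0.238, 0.1012]
ee_rot: [3.142, 0.0, -1.351]
force: [0.1, -0.6, -0.5]
width: 0.0266
gripper_force: 25.0
```

```bash
python3 -c "
from h import *
go((.4935,-.238,.22),-77.4)"
```

```text
t 4.03 pos [ 0.494  -0.238   0.1012] rpy [180.     0.   -77.38]
translation cm [-1.000e-02  5.000e-02 -1.188e+01] rot deg [0. 0. 0.]
```

Request:
{"op": "move_arm", "data": {
  "rows": [
    {"translation":[0,0,-1],"rot":[0,0,0],"hand":1},
    {"translation":[0,0,-3],"rot":[0,0,0],"hand":1},
    {"translation":[0,0,-6],"rot":[0,0,0],"hand":1},
    {"translation":[0,0,-9],"rot":[0,0,0],"hand":1},
    {"translation":[0,0,-12],"rot":[0,0,0],"hand":1},
    {"translation":[0,0,-14],"rot":[0,0,0],"hand":1},
    {"translation":[0,0,-14],"rot":[0,0,0],"hand":1}
  ]
}}

```text
t: 4.62
eef_pos: [0.4961, -0.2388, 0.2472]
ee_rot: [-3.134, -0.004, -1.35]
force: [0.1, -0.4, -0.5]
width: 0.027
gripper_force: 25.0
```

```bash
python3 -c "
from h import *
go((.642,.1665,.24),-160)
im,d=arm.grab_frame('side');np.savez('s2.npz',im=im,d=d);cv2.imwrite('pics/s2.png',cv2.resize(im[140:340,220:420],None,fx=3,fy=3)[:,:,::-1])"
```

```text
t 4.62 pos [ 0.4961 -0.2388  0.2472] rpy [-179.58   -0.23  -77.34]
translation cm [-36.35 -23.12   0.74] rot deg [-0.5  0.1 82.7]
```

View pics/s2.png

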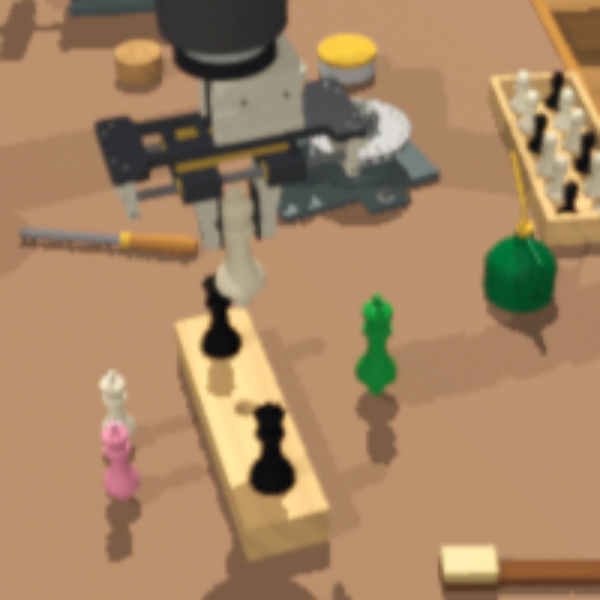

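The king hangs upright between the pads at crop (240,240). Its hole is empty and the queens are standing. Next I carry it over the collet.

Request:
{"op": "move_arm", "data": {
  "rows": [
    {"translation":[-3,-1.9,0],"rot":[0,0,7],"hand":1},
    {"translation":[-6,-3.8,0],"rot":[0,0,14],"hand":1},
    {"translation":[-9,-5.7,0],"rot":[0,0,21],"hand":1},
    {"translation":[-12,-7.6,0],"rot":[0,0,28],"hand":1},
    {"translation":[-15,-9.5,0],"rot":[0,0,35],"hand":1},
    {"translation":[-18,-11.4,0],"rot":[0,0,42],"hand":1},
    {"translation":[-21,-13.4,0],"rot":[0,0,49],"hand":1},
    {"translation":[-24,-15.3,0],"rot":[0,0,56],"hand":1}
  ]
}}

```text
t: 5.33
eef_pos: [0.5906, 0.0313, 0.2407]
ee_rot: [3.141, -0.001, -2.334]
force: [0.8, -0.3, -0.5]
width: 0.0268
gripper_force: 25.0
```

```bash
python3 -c "
from h import *
go((.642,.1665,.24),-160)"
```

```text
t 5.33 pos [0.5906 0.0313 0.2407] rpy [ 1.7995e+02 -6.0000e-02 -1.3371e+02]
translation cm [-13.32   5.62   0.06] rot deg [ 0.  -0.1 26.3]
```

Request:
{"op": "move_arm", "data": {
  "rows": [
    {"translation":[-3,1.3,0],"rot":[0,0,6],"hand":1},
    {"translation":[-6,2.5,0],"rot":[0,0,12],"hand":1},
    {"translation":[-9,3.8,0],"rot":[0,0,18],"hand":1},
    {"translation":[-12,5.1,0],"rot":[0,0,24],"hand":1},
    {"translation":[-13.3,5.6,0],"rot":[0,0,26.4],"hand":1},
    {"translation":[-13.3,5.6,0],"rot":[0,0,26.4],"hand":1},
    {"translation":[-13.3,5.6,0],"rot":[0,0,26.4],"hand":1},
    {"translation":[-13.3,5.6,0],"rot":[0,0,26.4],"hand":1}
  ]
}}

```text
t: 6.0
eef_pos: [0.6408, 0.1642, 0.2405]
ee_rot: [-3.141, -0.002, -2.787]
force: [0.3, -0.7, 0.1]
width: 0.0267
gripper_force: 25.0
```

```bash
python3 - <<'E'
from h import *
go((.642,.1665,.18),-160)
for n in("side","top"):
    im,d=arm.grab_frame(n);np.savez(n+'3.npz',im=im,d=d)
    print([(round(r["p"],2),w(n,r["point"]).round(4).tolist()) for r in arm.pinpoint("king",n)])
    P=cloud(n,d); s=arm.get_state()["eef_pos"]; hsv=cv2.cvtColor(im,cv2.COLOR_RGB2HSV)
    for lo,hi in((.155,.17),(.17,.177),(.177,.185),(.185,.2),(.205,.215)):
        k=(np.hypot(P[...,0]-s[0],P[...,1]-s[1])<.03)&(P[...,2]>lo)&(P[...,2]<hi); q=P[k]
        if len(q): print(n,lo,len(q),q.min(0).round(4),q.max(0).round(4),q.mean(0).round(4))
im=np.load('side3.npz')['im'];cv2.imwrite('pics/s3.png',cv2.resize(im[90:240,260:420],None,fx=4,fy=4)[:,:,::-1])
E
```

```text
t 6.0 pos [0.6408 0.1642 0.2405] rpy [-1.7999e+02 -1.0000e-01 -1.5971e+02]
translation cm [-0.2   0.18  6.05] rot deg [-0.  -0.1  0.3]
[(0.79, [0.6173, -0.1908, 0.0278]), (0.71, [0.3777, -0.2295, 0.0172]), (0.7, [0.6427, 0.1668, 0.1813]), (0.66, [0.3858, -0.2908, 0.0192])]
side 0.155 16 [0.6322 0.1574 0.1569] [0.6449 0.1684 0.1699] [0.6385 0.1613 0.1635]
side 0.17 4 [0.637  0.153  0.1724] [0.6443 0.159  0.174 ] [0.6399 0.1567 0.1731]
side 0.177 10 [0.6213 0.1461 0.1812] [0.6536 0.1601 0.1844] [0.6363 0.151  0.1826]
side 0.185 62 [0.6214 0.1426 0.185 ] [0.6586 0.1722 0.1995] [0.6389 0.1542 0.1918]
side 0.205 20 [0.6304 0.1503 0.2052] [0.6471 0.1625 0.2134] [0.6384 0.157  0.2092]
[(0.61, [0.6178, -0.1889, 0.0242]), (0.54, [0.383, -0.2941, 0.0204]), (0.42, [0.381, -0.2266, 0.0138])]
top 0.177 5 [0.6214 0.1482 0.1774] [0.6265 0.164  0.1845] [0.6235 0.1569 0.1819]
top 0.185 10 [0.623  0.1499 0.1851] [0.6281 0.166  0.1931] [0.6248 0.1562 0.1885]
```

View pics/s3.png

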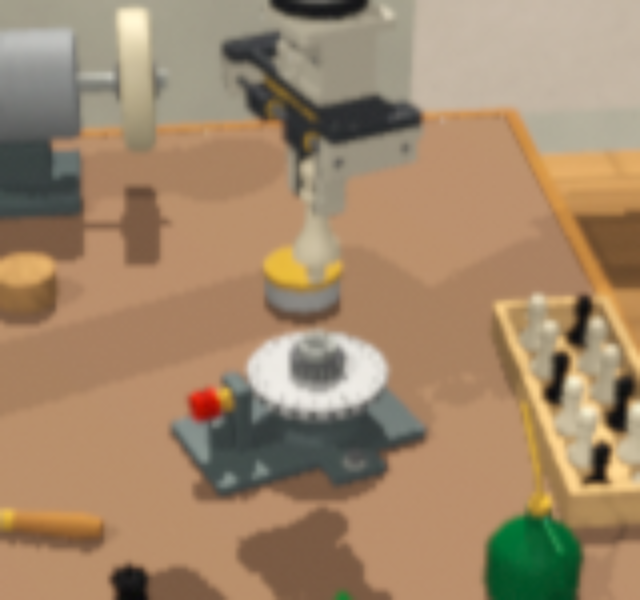

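The king hangs upright above the collet: foot at crop (317,245), collet at (317,345), red knob at (205,403). I'll drop lower to compare the spigot with the mouth.

Request:
{"op": "move_arm", "data": {
  "rows": [
    {"translation":[-0.1,0.1,1.5],"rot":[0,0,0],"hand":1},
    {"translation":[-0.1,0.1,3],"rot":[0,0,0],"hand":1},
    {"translation":[-0.1,0.1,4],"rot":[0,0,0],"hand":1},
    {"translation":[-0.1,0.1,5],"rot":[0,0,0],"hand":1},
    {"translation":[-0.1,0.1,5],"rot":[0,0,0],"hand":1},
    {"translation":[-0.1,0.1,5],"rot":[0,0,0],"hand":1},
    {"translation":[-0.1,0.1,5],"rot":[0,0,0],"hand":1}
  ]
}}

```text
t: 6.78
eef_pos: [0.6425, 0.166, 0.192]
ee_rot: [-3.141, 0.001, -2.788]
force: [-0.0, -0.1, 0.0]
width: 0.0265
gripper_force: 25.0
```

```bash
python3 - <<'E'
from h import *
go((.643,.168,.153),-160)
im,d=arm.grab_frame('side');np.savez('side4.npz',im=im,d=d)
p,M,t,f=cam('side')
def px(X):
    c=M.T@(np.array(X)-t); return (c[:2]/c[2]*f+[p["cx"],p["cy"]]).round(2)
s=arm.get_state()["eef_pos"]
print("expected collet px",px((.643,.167,.092)),"king foot px",px((*s[:2],s[2]-.0612)),"spigot tip",px((*s[:2],s[2]-.0862)))
print("per mm x,y", px((.644,.167,.092))-px((.643,.167,.092)),px((.643,.177,.092))-px((.643,.167,.092)))
u0,v0=px((.643,.167,.092)).astype(int)
x0,y0=u0-30,v0-45
c=cv2.resize(im[y0:y0+60,x0:x0+60],None,fx=10,fy=10,interpolation=cv2.INTER_CUBIC)
print("crop origin",x0,y0); cv2.imwrite('pics/s4.png',c[:,:,::-1])
E
```

```text
t 6.78 pos [0.6425 0.166  0.192 ] rpy [-1.7999e+02  5.0000e-02 -1.5975e+02]
translation cm [-0.11  0.17  3.9 ] rot deg [-0.   0.1  0.2]
expected collet px [339.04 175.53] king foot px [339.06 165.81] spigot tip [338.98 172.17]
per mm x,y [ 0.29 -0.01] [-0.36 -1.55]
crop origin 309 130
```

View pics/s4.png

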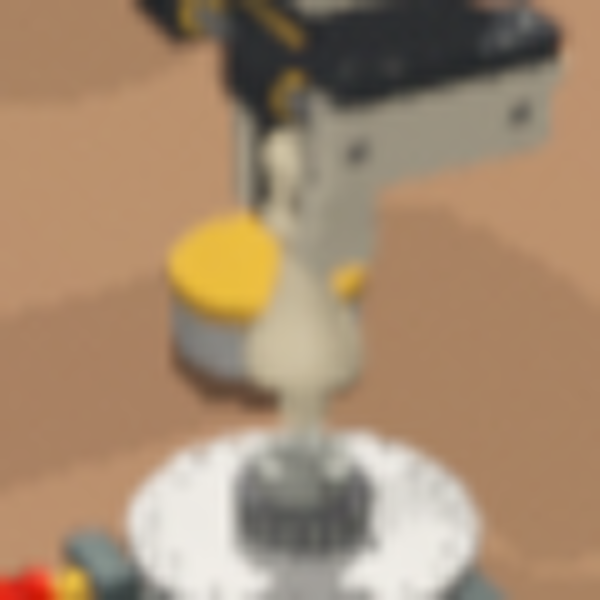

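Foot, spigot and nut share the same centre column (crop 303 to 305), and the king is upright. I'll lower it while watching the force.

Request:
{"op": "move_arm", "data": {
  "rows": [
    {"translation":[0,0,0.5],"rot":[0,0,0],"hand":1},
    {"translation":[0,0,1.0],"rot":[0,0,0],"hand":1},
    {"translation":[0,0,1.3],"rot":[0,0,0],"hand":1},
    {"translation":[0,0,1.6],"rot":[0,0,0],"hand":1},
    {"translation":[0,0,1.8],"rot":[0,0,0],"hand":1},
    {"translation":[0,0,1.8],"rot":[0,0,0],"hand":1},
    {"translation":[0,0,1.8],"rot":[0,0,0],"hand":1}
  ]
}}

```text
t: 7.42
eef_pos: [0.642, 0.166, 0.1732]
ee_rot: [-3.141, -0.0, -2.788]
force: [0.1, 0.2, -0.2]
width: 0.0268
gripper_force: 25.0
```

Request:
{"op": "move_arm", "data": {
  "rows": [
    {"translation":[0,0,0.2],"rot":[0,0,0],"hand":1},
    {"translation":[0,0,0.4],"rot":[0,0,0],"hand":1},
    {"translation":[0,0,0.6],"rot":[0,0,0],"hand":1},
    {"translation":[0,0,0.8],"rot":[0,0,0],"hand":1},
    {"translation":[0,0,0.8],"rot":[0,0,0],"hand":1},
    {"translation":[0,0,0.8],"rot":[0,0,0],"hand":1}
  ]
}}

```text
t: 7.92
eef_pos: [0.6422, 0.1666, 0.1651]
ee_rot: [3.141, 0.001, -2.788]
force: [0.5, 4.6, -1.2]
width: 0.027
gripper_force: 25.0
```

The collet pushes the king about 4.6 N towards +y, so I'll shift 1 mm that way and continue.

Request:
{"op": "move_arm", "data": {
  "rows": [
    {"translation":[-0.03,0.1,0],"rot":[0,0,0],"hand":1},
    {"translation":[-0.03,0.1,0],"rot":[0,0,0],"hand":1},
    {"translation":[-0.03,0.1,0],"rot":[0,0,0],"hand":1}
  ]
}}

```text
t: 8.17
eef_pos: [0.642, 0.167, 0.1651]
ee_rot: [-3.141, -0.0, -2.788]
force: [0.8, 2.4, -0.4]
width: 0.0267
gripper_force: 25.0
```

Request:
{"op": "move_arm", "data": {
  "rows": [
    {"translation":[-0.07,0.07,0.2],"rot":[0,0,0],"hand":1},
    {"translation":[-0.07,0.07,0.4],"rot":[0,0,0],"hand":1},
    {"translation":[-0.07,0.07,0.6],"rot":[0,0,0],"hand":1},
    {"translation":[-0.07,0.07,0.8],"rot":[0,0,0],"hand":1},
    {"translation":[-0.07,0.07,0.8],"rot":[0,0,0],"hand":1},
    {"translation":[-0.07,0.07,0.8],"rot":[0,0,0],"hand":1}
  ]
}}

```text
t: 8.67
eef_pos: [0.6421, 0.1678, 0.1569]
ee_rot: [-3.142, -0.001, -2.788]
force: [0.2, 0.6, -1.2]
width: 0.0267
gripper_force: 25.0
```

Request:
{"op": "move_arm", "data": {
  "rows": [
    {"translation":[0,0,0.1],"rot":[0,0,0],"hand":1},
    {"translation":[0,0,0.2],"rot":[0,0,0],"hand":1},
    {"translation":[0,0,0.3],"rot":[0,0,0],"hand":1},
    {"translation":[0,0,0.4],"rot":[0,0,0],"hand":1},
    {"translation":[0,0,0.4],"rot":[0,0,0],"hand":1},
    {"translation":[0,0,0.4],"rot":[0,0,0],"hand":1}
  ]
}}

```text
t: 9.17
eef_pos: [0.6424, 0.1679, 0.1532]
ee_rot: [-3.142, -0.0, -2.788]
force: [0.5, 0.8, -0.8]
width: 0.0265
gripper_force: 25.0
```

Request:
{"op": "move_arm", "data": {
  "rows": [
    {"translation":[0,0,0.1],"rot":[0,0,0],"hand":1},
    {"translation":[0,0,0.2],"rot":[0,0,0],"hand":1},
    {"translation":[0,0,0.2],"rot":[0,0,0],"hand":1},
    {"translation":[0,0,0.2],"rot":[0,0,0],"hand":1}
  ]
}}

```text
t: 9.5
eef_pos: [0.6428, 0.168, 0.1531]
ee_rot: [-3.141, 0.002, -2.788]
force: [-2.9, 0.4, 9.6]
width: 0.0266
gripper_force: 25.0
```

The king is seated: 9.6 N up, at the expected height. I'll relax the push and open.

Request:
{"op": "move_arm", "data": {
  "rows": [
    {"translation":[0,0,-0.15],"rot":[0,0,0],"hand":1},
    {"translation":[0,0,-0.15],"rot":[0,0,0],"hand":0.6},
    {"translation":[0,0,-0.15],"rot":[0,0,0],"hand":0.3},
    {"translation":[0,0,-0.15],"rot":[0,0,0],"hand":0.1},
    {"translation":[0,0,-0.15],"rot":[0,0,0],"hand":0},
    {"translation":[0,0,-0.15],"rot":[0,0,0],"hand":0},
    {"translation":[0,0,-0.15],"rot":[0,0,0],"hand":0},
    {"translation":[0,0,-0.15],"rot":[0,0,0],"hand":0}
  ]
}}

```text
t: 10.17
eef_pos: [0.6424, 0.1679, 0.1526]
ee_rot: [-3.142, -0.0, -2.788]
force: [0.4, 0.1, -0.5]
width: 0.0678
gripper_force: 0.0
```

Request:
{"op": "move_arm", "data": {
  "rows": [
    {"translation":[0,0,0],"rot":[0,0,0],"hand":0},
    {"translation":[0,0,0],"rot":[0,0,0],"hand":0},
    {"translation":[0,0,-3],"rot":[0,0,0],"hand":0},
    {"translation":[0,0,-6],"rot":[0,0,0],"hand":0},
    {"translation":[0,0,-9],"rot":[0,0,0],"hand":0},
    {"translation":[0,0,-9],"rot":[0,0,0],"hand":0},
    {"translation":[0,0,-9],"rot":[0,0,0],"hand":0}
  ]
}}

```text
t: 10.75
eef_pos: [0.6433, 0.1685, 0.2453]
ee_rot: [3.141, 0.005, -2.788]
force: [-0.3, 1.1, -0.5]
width: 0.0878
gripper_force: 0.0
```

```bash
python3 - <<'E'
from h import *
c=np.array([.6425,.1675]); a=np.radians(20)
k=c-.107*np.array([np.cos(a),np.sin(a)]); print("knob",k)
go((*k,.24),-160)
for n in("side","top"):
    im,d=arm.grab_frame(n); P=cloud(n,d); hsv=cv2.cvtColor(im,cv2.COLOR_RGB2HSV)
    H,S,V=[hsv[...,i].astype(int) for i in range(3)]
    m=(np.hypot(P[...,0]-.543,P[...,1]-.13)<.04)&((H<6)|(H>172))&(S>130)&(P[...,2]>.03); q=P[m]
    if len(q): print(n,"knob",len(q),cv2.minAreaRect(q[:,:2].astype(np.float32)*1000),q.min(0).round(4),q.max(0).round(4))
    for l in("king","index_knob"): print(n,l,[(round(r["p"],2),w(n,r["point"]).round(4).tolist()) for r in arm.pinpoint(l,n)[:4]])
    if n=="side": np.savez('side5.npz',im=im,d=d); cv2.imwrite('pics/s5.png',cv2.resize(im[110:220,270:390],None,fx=5,fy=5)[:,:,::-1])
E
```

```text
knob [0.54195289 0.13090384]
t 10.75 pos [0.6433 0.1685 0.2453] rpy [ 179.96    0.26 -159.75]
translation cm [10.81 -0.02  0.48] rot deg [0.  0.3 0.2]
side knob 47 ((543.091796875, 128.35829162597656), (20.701330184936523, 19.90814208984375), 18.48587417602539) [0.5307 0.1156 0.0496] [0.5538 0.1348 0.0757]
side king [(0.67, [0.6157, -0.1899, 0.0277]), (0.58, [0.6447, 0.1722, 0.0956]), (0.57, [0.3869, -0.2905, 0.0198]), (0.51, [0.3778, -0.2333, 0.0193])]
side index_knob [(0.51, [0.5413, 0.1312, 0.0589])]
top knob 62 ((543.0806274414062, 130.73495483398438), (20.871715545654297, 24.420551300048828), 22.55241584777832) [0.5297 0.1184 0.0618] [0.5559 0.142  0.0745]
top king [(0.75, [0.6183, -0.1886, 0.0256]), (0.65, [0.6429, 0.1685, 0.09]), (0.55, [0.3801, -0.2299, 0.0149]), (0.46, [0.3845, -0.2961, 0.0144])]
top index_knob [(0.64, [0.5457, 0.1317, 0.058])]
```

View pics/s5.png

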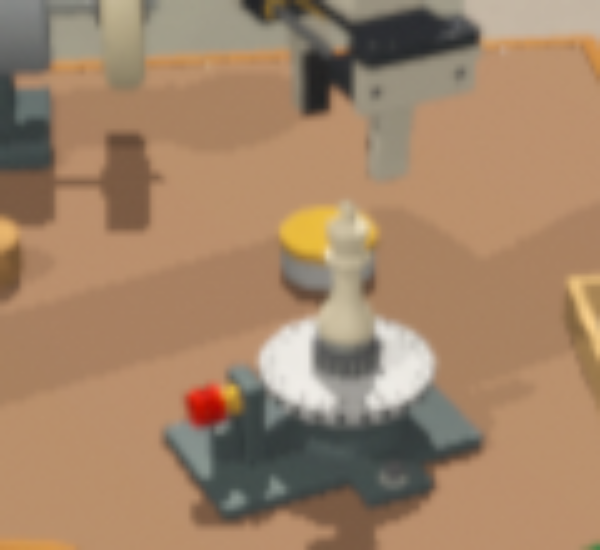

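The king stands upright and home in the collet at crop (348,300). The red knob is at crop (207,403) with the plunger still in. Next I move above the knob.

Request:
{"op": "move_arm", "data": {
  "rows": [
    {"translation":[3,0,0],"rot":[0,0,0.2],"hand":0},
    {"translation":[6,0,0],"rot":[0,0,0.2],"hand":0},
    {"translation":[9,0,0],"rot":[0,0,0.2],"hand":0},
    {"translation":[10.7,0,0],"rot":[0,0,0.2],"hand":0},
    {"translation":[10.7,0,0],"rot":[0,0,0.2],"hand":0},
    {"translation":[10.7,0,0],"rot":[0,0,0.2],"hand":0},
    {"translation":[10.7,0,0],"rot":[0,0,0.2],"hand":0}
  ]
}}

```text
t: 11.63
eef_pos: [0.5425, 0.1312, 0.2428]
ee_rot: [-3.141, 0.0, -2.792]
force: [0.0, 0.5, -0.1]
width: 0.0873
gripper_force: 0.0
```

```bash
python3 -c "
from h import *
go((.5422,.131,.054),-160)"
```

```text
t 11.63 pos [0.5425 0.1312 0.2428] rpy [-1.7999e+02  2.0000e-02 -1.5995e+02]
translation cm [ 4.000e-02 -1.000e-02  1.888e+01] rot deg [-0.   0.   0.1]
```

Request:
{"op": "move_arm", "data": {
  "rows": [
    {"translation":[0,0,3],"rot":[0,0,0],"hand":0},
    {"translation":[0,0,6],"rot":[0,0,0],"hand":0},
    {"translation":[0,0,9],"rot":[0,0,0],"hand":0},
    {"translation":[0,0,11],"rot":[0,0,0],"hand":0},
    {"translation":[0,0,13],"rot":[0,0,0],"hand":0},
    {"translation":[0,0,15],"rot":[0,0,0],"hand":0},
    {"translation":[0,0,15],"rot":[0,0,0],"hand":0},
    {"translation":[0,0,15],"rot":[0,0,0],"hand":0}
  ]
}}

```text
t: 12.3
eef_pos: [0.542, 0.1308, 0.0915]
ee_rot: [-3.141, -0.003, -2.792]
force: [-0.0, 0.2, 0.7]
width: 0.0875
gripper_force: 0.0
```

Request:
{"op": "move_arm", "data": {
  "rows": [
    {"translation":[0,0,1],"rot":[0,0,0],"hand":0},
    {"translation":[0,0,2],"rot":[0,0,0],"hand":0},
    {"translation":[0,0,3],"rot":[0,0,0],"hand":0},
    {"translation":[0,0,3.9],"rot":[0,0,0],"hand":0},
    {"translation":[0,0,3.9],"rot":[0,0,0],"hand":0},
    {"translation":[0,0,3.9],"rot":[0,0,0],"hand":0},
    {"translation":[0,0,3.9],"rot":[0,0,0],"hand":0}
  ]
}}

```text
t: 12.88
eef_pos: [0.5422, 0.131, 0.054]
ee_rot: [-3.141, 0.0, -2.792]
force: [-0.1, -0.2, 0.5]
width: 0.0877
gripper_force: 0.0
```

```bash
python3 -c "
from h import *
go((.5422,.131,.054),-160)
im,d=arm.grab_frame('side');cv2.imwrite('pics/s6.png',cv2.resize(im[110:220,270:390],None,fx=5,fy=5)[:,:,::-1])"
```

```text
t 12.88 pos [0.5422 0.131  0.054 ] rpy [-1.7999e+02  1.0000e-02 -1.5995e+02]
translation cm [ 0. -0. -0.] rot deg [-0.   0.   0.1]
```

View pics/s6.png

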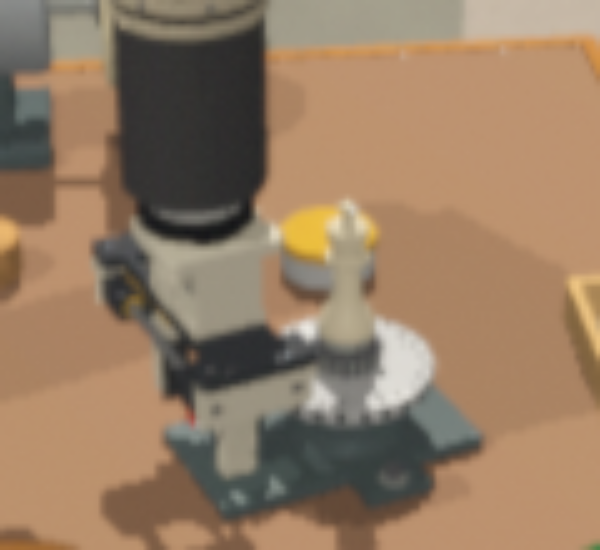

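The gripper straddles the knob, with the near finger at crop (237,435). The king at (348,300) is untouched. I'm closing on the knob.

Request:
{"op": "move_arm", "data": {
  "rows": [
    {"translation":[0,0,0],"rot":[0,0,0],"hand":1},
    {"translation":[0,0,0],"rot":[0,0,0],"hand":1},
    {"translation":[0,0,0],"rot":[0,0,0],"hand":1},
    {"translation":[0,0,0],"rot":[0,0,0],"hand":1},
    {"translation":[0,0,0],"rot":[0,0,0],"hand":1},
    {"translation":[0,0,0],"rot":[0,0,0],"hand":1},
    {"translation":[0,0,0],"rot":[0,0,0],"hand":1},
    {"translation":[0,0,0],"rot":[0,0,0],"hand":1}
  ],
  "squeeze": 50
}}

```text
t: 13.6
eef_pos: [0.542, 0.131, 0.0538]
ee_rot: [3.142, 0.0, -2.792]
force: [0.4, 0.3, -0.6]
width: 0.0398
gripper_force: 0.0
```

Request:
{"op": "move_arm", "data": {
  "rows": [
    {"translation":[0,0,0],"rot":[0,0,0],"hand":1},
    {"translation":[0,0,0],"rot":[0,0,0],"hand":1},
    {"translation":[0,0,0],"rot":[0,0,0],"hand":1},
    {"translation":[0,0,0],"rot":[0,0,0],"hand":1},
    {"translation":[0,0,0],"rot":[0,0,0],"hand":1},
    {"translation":[0,0,0],"rot":[0,0,0],"hand":1}
  ]
}}

```text
t: 14.1
eef_pos: [0.5417, 0.132, 0.0537]
ee_rot: [3.14, 0.0, -2.792]
force: [-3.6, 6.2, 1.3]
width: 0.0245
gripper_force: 50.0
```

Gripped. The sideways force is about 7 N along tool y, so I'll relax it by 1 mm and pull back.

Request:
{"op": "move_arm", "data": {
  "rows": [
    {"translation":[0.1,0.1,0],"rot":[0,0,0],"hand":1},
    {"translation":[0.3,0.1,0],"rot":[0,0,0],"hand":1},
    {"translation":[0.6,0.1,0],"rot":[0,0,0],"hand":1},
    {"translation":[0.9,0.1,0],"rot":[0,0,0],"hand":1},
    {"translation":[1.2,0.1,0],"rot":[0,0,0],"hand":1},
    {"translation":[1.2,0.1,0],"rot":[0,0,0],"hand":1},
    {"translation":[1.2,0.1,0],"rot":[0,0,0],"hand":1}
  ]
}}

```text
t: 14.68
eef_pos: [0.5324, 0.1287, 0.0538]
ee_rot: [3.141, 0.004, -2.791]
force: [8.8, 1.5, -9.3]
width: 0.0249
gripper_force: 50.0
```

```bash
python3 -c "
from h import *
s=arm.get_state(); A=R.from_euler('xyz',s['ee_rot']); print(A.inv().apply(s['eef_pos']-np.array([.5417,.132,.0537]))*1000, A.inv().apply(s['force']))"
```

```text
[ 9.89601327  0.1396714  -0.15189081] [-8.71375951 -1.65170007  9.37667991]
```

Request:
{"op": "move_arm", "data": {
  "rows": [
    {"translation":[0.2,0,0],"rot":[0,0,0],"hand":1},
    {"translation":[0.4,0,0],"rot":[0,0,0],"hand":1},
    {"translation":[0.5,0,0],"rot":[0,0,0],"hand":1},
    {"translation":[0.5,0,0],"rot":[0,0,0],"hand":1},
    {"translation":[0.5,0,0],"rot":[0,0,0],"hand":1},
    {"translation":[0.5,0,0],"rot":[0,0,0],"hand":1}
  ]
}}

```text
t: 15.18
eef_pos: [0.5283, 0.1273, 0.0538]
ee_rot: [3.141, 0.005, -2.791]
force: [11.2, 1.7, -12.5]
width: 0.0243
gripper_force: 50.0
```

```bash
python3 - <<'E'
from h import *
s=arm.get_state(); A=R.from_euler('xyz',s['ee_rot']); print(A.inv().apply(s['eef_pos']-np.array([.5417,.132,.0537]))*1000, A.inv().apply(s['force']))
im,d=arm.grab_frame('side');cv2.imwrite('pics/s7.png',cv2.resize(im[110:220,270:390],None,fx=5,fy=5)[:,:,::-1])
for n in("side","top"):
    if n=="top": im,d=arm.grab_frame(n)
    for l in("king","index_knob"): print(n,l,[(round(r["p"],2),w(n,r["point"]).round(4).tolist()) for r in arm.pinpoint(l,n)[:4]])
E
```

```text
[14.16100221  0.20525323 -0.16872593] [-11.05753223  -2.22340585  12.55261286]
side king [(0.8, [0.6154, -0.1918, 0.0245]), (0.77, [0.6417, 0.1714, 0.0941]), (0.64, [0.3878, -0.2907, 0.0195]), (0.42, [0.3755, -0.2311, 0.0183])]
side index_knob []
top king [(0.73, [0.6179, -0.1876, 0.0236]), (0.64, [0.3798, -0.2303, 0.0143]), (0.62, [0.3829, -0.2964, 0.0189]), (0.55, [0.6465, 0.1681, 0.0894])]
top index_knob []
```

View pics/s7.png

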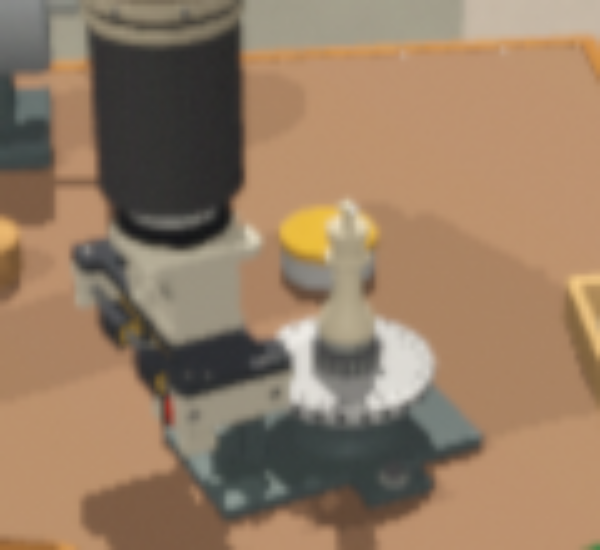

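The knob (red at crop (168,408)) has come back with the fingers and the king has not moved. One more small pull will confirm the stop.

Request:
{"op": "move_arm", "data": {
  "rows": [
    {"translation":[0.1,0,0],"rot":[0,0,0],"hand":1},
    {"translation":[0.2,0,0],"rot":[0,0,0],"hand":1},
    {"translation":[0.2,0,0],"rot":[0,0,0],"hand":1},
    {"translation":[0.2,0,0],"rot":[0,0,0],"hand":1},
    {"translation":[0.2,0,0],"rot":[0,0,0],"hand":1},
    {"translation":[0.2,0,0],"rot":[0,0,0],"hand":1}
  ]
}}

```text
t: 15.98
eef_pos: [0.5283, 0.1273, 0.0539]
ee_rot: [3.141, 0.008, -2.791]
force: [18.5, 0.8, -18.7]
width: 0.0247
gripper_force: 50.0
```

```bash
python3 - <<'E'
from h import *
s=arm.get_state(); A=R.from_euler('xyz',s['ee_rot']); print(A.inv().apply(s['eef_pos']-np.array([.5417,.132,.0537]))*1000, A.inv().apply(s['force']),s['gripper_force'])
E
```

```text
[14.21594528  0.20845734 -0.30147011] [-17.45911334  -5.60911431  18.81565285] 49.97536897659302
```

```bash
python3 -c "
from h import *
print(arm.job_done()); s=arm.get_state(); print(s['t'],s['eef_pos'],s['width'],s['force'])"
```

```text
the job is handed in; nothing more can be done
None
the job is handed in; nothing more can be done
```

The king is home and upright in the collet and let go. The gripper still holds the red knob with the plunger fully back: it travelled 14.2 mm, and a further pull raised only the force. The job was handed in at about 16 s, and no verdict came back.

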